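Tighten the book-mending press with the hex key

TASK

A freshly glued book lies in the small mending press. Take the red T-handled hex key from its wooden block, seat it fully home in the socket of the press screw, feeling for the hexagon lightly and without forcing, and only then turn the screw clockwise until it comes up against its stop, so that the wooden bar nips the book. Then stand the key back in the hole of its block, and leave the book and the other things on the desk where they are.

Things in the scene. Friction and masses are not known exactly. Their poses are not given: they have to be found in the camera images.
- hex_key: T-handled hex key, loose, about 140 g, at the start upright in its block. Origin mid-tip of its shaft, z up the shaft, x along the T-bar (up to 70 degrees either way from world x). Shaft hexagonal, 14 mm across flats, 16.2 across corners, two flats square to x, tip flat. Red T-bar 100 x 19 x 24 mm (x, y, z), underside 106 mm above the tip; collar of 19 mm under it, down to 84 mm.
- key_tip (a point): middle of the flat tip of the key's shaft (same point and axes as hex_key). The socket it fits in the screw head is a hexagon 15.2 mm across flats, 10 mm deep from the top face, its mouth countersunk to a cone 22 mm wide, 2 mm deep: at a wrong angle the centred key rests on flat lands 2 mm below the top face.
- key_grip (a point): centre of the key's T-bar, 118 mm above the tip; grasp here from above, closing across the 19 mm width (y of the key)
- key_block: wooden block 75 x 75 x 60 mm, fixed to the desk, to the left or to the right of the press; origin under its centre. In the middle of its top a round hole, 19 mm across with a 2 mm lead-in, bottom 10 mm above the desk; the key stands on that bottom.
- press: aluminium mending press, fixed; origin on the desk under its centre, z up. Base 120 x 300 mm (x, y), 20 mm high; post nuts at y = +-132 mm, 102 mm high; slotted cross-head along y, 52 mm wide, top at 93 mm. On it a round dark flange, 53 mm wide, up to 104 mm high; through it goes the upright press screw, a steel cap screw with round head, 27 mm wide, 15 mm high, nothing higher near it.
- slot_middle (a point): middle of the cross-head's slot, 121 mm above the desk: height of the top face of the screw head when joint screw is 0; axes as the press. The screw is centred on the slot's line but up to 4 mm to either side of this point along y; its socket stands at any angle. Neither is measured: look or feel. Key home: its tip is 10 mm below the head's top face.
- screw (a joint): turn of the press screw, rad, clockwise seen from above; 0 to 0.3 at the start, hard stop at 1.4; does not tell the socket's angle. The screw sinks 0.8 mm per rad. Turning takes about 0.04 N m, 0.07 at the stop; it stays where it is left. The key has about 10 degrees of play in the socket either way.
- press_bar: wooden pressing bar 74 x 290 x 14 mm under the cross-head, origin in the middle of its underside; moves only down and up with the screw (0.8 mm per rad) and meets the book at about 1.15 rad; its centre is over that of the press
- mended_book: green hardback book, 228 x 155 x 24 mm, lying flat on the base of the press under the bar, its long side along the press's y; origin under its centre
- pencil_cup: grey cup of 77 mm diameter with pencils, 169 mm high, on the other side of the press from the key block; origin under its centre; bystander
- glue_stick: white glue stick with red cap, 98 mm long, 30 mm thick, lying on the desk in front of the press; bystander

How it is judged (in metres and radians):
On the way, in this order (a step that is already met when the one before it is completed fails the run):
1. the key is fully home in the socket of the press screw (tip at least 8 mm below the top of the head) and the screw is not yet turned (z of key_tip in the frame of slot_middle below -0.008 m and x of key_tip in the frame of slot_middle between -0.004 and 0.004 m and y of key_tip in the frame of slot_middle between -0.008 and 0.008 m and angle between hex_key's own z axis and vertical below 0.12 rad and value of joint screw below 0.5 rad), for 0.2 s.
2. with the key still home, the screw has been turned clockwise to its stop (beyond 1.3 rad) (z of key_tip in the frame of slot_middle below -0.008 m and x of key_tip in the frame of slot_middle between -0.004 and 0.004 m and y of key_tip in the frame of slot_middle between -0.008 and 0.008 m and angle between hex_key's own z axis and vertical below 0.12 rad and value of joint screw above 1.3 rad), for 0.2 s.
At the end, for the whole second after the job is handed in: The press screw stands at its stop (beyond 1.22 rad) with the bar pressing on the book (over 3 N), and the key stands at rest in its block, upright within 7 degrees, its tip in the hole within 8 mm of the bottom (value of joint screw above 1.22 rad and contact force between press_bar and mended_book above 3 N and z of key_tip in the frame of key_block below 0.018 m and horizontal distance between key_tip and key_block below 0.006 m and angle between hex_key's own z axis and vertical below 0.12 rad and linear speed of hex_key below 0.02 m/s); the robot touches nothing.
It fails at once if the screw is turned on (past 0.4 rad) while the key is not fully home (tip less than 6.5 mm deep) (velocity of joint screw above 0.2 rad/s and value of joint screw above 0.4 rad and z of key_tip in the frame of slot_middle above -0.0065 m).
It fails at once if the key is forced: not yet in the hexagon (tip less than 4 mm deep), it bears on the screw or its flange with more than 30 N (contact force between hex_key and carriage above 30 N and z of key_tip in the frame of slot_middle above -0.004 m).
It fails at once if the key is wrenched: it bears on the screw with more than 90 N (contact force between hex_key and carriage above 90 N).
It fails at once if the book is shifted by more than 15 mm (distance of mended_book from where it was at the start of the episode above 0.015 m).
It fails at once if the pencil cup or the glue stick is knocked more than 30 mm away (distance of any of pencil_cup, glue_stick from where it was at the start of the episode above 0.03 m).
It also fails if it takes over 67 s, if anything falls off the work surface, if the arm or the gripper's body presses on something with over 40 N, if the wrist force passes 120 N, or if a joint passes its speed limit or range.

ROBOT

A 6-joint arm with a two-finger parallel gripper is mounted at the origin on the work surface; the furniture and walls round the work are solid. World frame = base frame: x ahead of the robot, y to its left, z up, the work surface at z = 0. Lengths are in m, angles in degrees, forces in N, time in s.
With the tool pointing down it reaches from about 0.35 to 0.8 m from the base axis. Payload 7.3 kg.
Tool frame: the origin (TCP) lies on the centre line of the jaws, within the pads' length; the fingertips stand ctrl.tcp_to_tips ahead of it and the grasp point (between the pads) lies 2 mm behind it (ctrl.tcp_to_tips is the distance from the TCP to the fingertips, in m); z points along the fingers, y is the line along which they close (so a half turn about z gives the same grasp; the last joint's range is limited). The gripper opens to 85 mm and grips with 20 to 120 N. Pads are 22 mm wide; open, the fingers measure 114 mm over their backs; the gripper's body (76 mm by 85 mm) begins 54 mm behind the grasp point. The pads swing forward as they close: fully open they stand 13 mm farther back than shut.
Start: joints at [-73.568, 19.595, 87.324, -0, 73.075, -8.365], TCP at [0.22, -0.477, 0.212] pointing down, gripper open.
Joint ranges: [-145.02, 145.02], [-44.19, 115.74], [2.07, 154.8], [-57.11, 237.11], [16.16, 152.29], [-177.93, 177.93]. Speed limits (degrees/s): [147.25, 147.25, 180, 180, 180, 180].

INTERFACE

Orientations are given as a 3x3 rotation matrix whose columns are the frame's x, y, z axes.
In Python, from station import ctrl gives the robot as it stands. Calls block until the motion is done:
- ctrl.goto(position, orientation): joint-space move of the TCP to a pose.
- ctrl.move_straight(position, frame=None, vel=0.15, max_force=None): straight line of the TCP; frame=None keeps the orientation; vel is the mean speed in m/s. With max_force (N) it stops when the force on the tool has changed by that much, and returns True; else False.
- ctrl.movej(angles): joint-space move.
- ctrl.grip(opening, squeeze=None): finger opening in m; squeeze is the grip in N (None keeps the last); returns when the fingers have stopped.
- ctrl.pause(seconds).
- ctrl.solve_ik(position, orientation): joint angles nearest the present ones, or None.
- ctrl.snapshot(name): name is "scene" or "top" or "wrist"; returns the picture (384x512x3 uint8, red, green, blue); there is no depth.
- ctrl.camera_model(name): a dict with "fx", "fy", "cx", "cy" (pixels), "R" (3x3) and "t" (3): a world point X has camera coordinates R X + t. Camera axes: x right, y down, z forward; pixel columns grow to the right and rows downward; lengths in m; the calibration is good to about 2 mm. A picture is of the moment at which its call begins: read the wrist's pose just before it. camera_model takes no time and is no camera call; for the wrist camera it gives the pose at the moment of the call.
A pose or a line that the arm cannot do raises ctrl.PlanningError and nothing moves.
- ctrl.sign_off(): hands the job in; it is judged then, once.
Readings, each from a call of its own:
- ctrl.get_t(): time.
- ctrl.get_joint_positions(): joint angles.
- ctrl.get_qd(): joint speeds.
- ctrl.get_effort(): joint torques, N m.
- ctrl.get_tool_pos(): TCP position.
- ctrl.get_tool_rot(): TCP orientation.
- ctrl.get_contact_force(): force on the tool from outside, world axes, zero at the start.
- ctrl.get_moment(): the same for the moment, N m.
- ctrl.get_opening(): finger opening in m.
- ctrl.get_finger_force(): force on a finger pad.
Only numpy, scipy, OpenCV 4.12 (cv2) and the standard library are available. Lean on these libraries where they do the work, as an engineer would, in place of code of your own. Each camera call takes 0.05 s, during which the arm holds its last target. There are 200 camera calls.

## Working session

There is one attempt and no reset: what is moved stays moved. The work goes in short steps, each a Python script; the robot and the scene stay as the last script left them, time stands still between calls to the robot, and variables do not carry over. Pictures are saved under pics/ and viewed, at most 10 in all, crops included, and the job is handed in when it is done.

```bash
mkdir -p pics; python3 - <<'E'
from station import ctrl
import cv2,numpy as np
a=ctrl.snapshot("scene");b=ctrl.snapshot("top")
cv2.imwrite("pics/scene.png",a[...,::-1]);cv2.imwrite("pics/top.png",b[...,::-1])
for n in("scene","top","wrist"):
  m=ctrl.camera_model(n);print(n,m["fx"],m["cx"],m["cy"],np.round(-m["R"].T@m["t"],3),np.round(m["R"],2).tolist())
print(ctrl.tcp_to_tips,ctrl.get_t(),ctrl.get_opening(),ctrl.get_tool_rot().round(3).tolist())
E
```

```text
scene 428.3366862987692 252.30892150952215 197.17874117848916 [-0.325  0.467  0.965] [[-0.59, -0.81, -0.01], [-0.58, 0.44, -0.68], [0.56, -0.4, -0.73]]
top 428.83807180783924 256.2177774572395 187.8682645541812 [0.229 0.008 1.342] [[-0.02, -1.0, 0.01], [-0.99, 0.02, -0.11], [0.11, -0.02, -0.99]]
wrist 300.5594330266595 260.1235000380154 189.78643387123753 [ 0.29  -0.444  0.372] [[0.42, -0.91, -0.0], [-0.87, -0.4, 0.3], [-0.27, -0.13, -0.95]]
0.017 0.1 0.08555939799051804 [[0.908, 0.419, -0.0], [0.419, -0.908, 0.001], [0.0, -0.001, -1.0]]
```

View pics/scene.png

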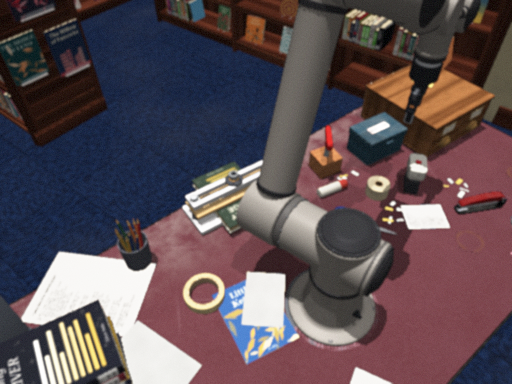

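View pics/top.png

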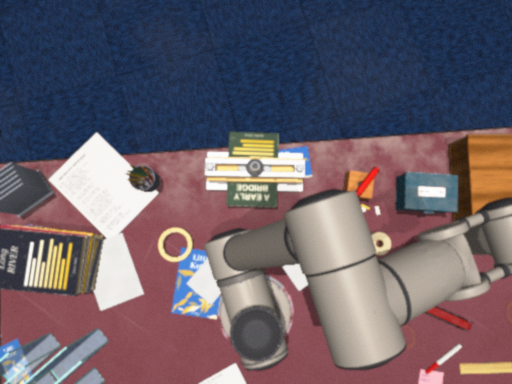

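The scene camera shows the block and red key to the right of the press, at about (327,160). In the top view the key bar runs from (358,195) to (380,168), the screw head is near (255,167) and the cup near (142,179). I'll get rough rays from the top view, then measure with the wrist camera.

```bash
cat > h.py <<'E'
from station import ctrl
import cv2,numpy as np
def snap(name,fn=None):
    m=ctrl.camera_model(name);im=ctrl.snapshot(name)
    if fn: cv2.imwrite("pics/"+fn,im[...,::-1]); 
    return im,m
def ray(m,u,v):
    d=m["R"].T@np.array([(u-m["cx"])/m["fx"],(v-m["cy"])/m["fy"],1.]);return -m["R"].T@m["t"],d/np.linalg.norm(d)
def onplane(m,u,v,z):
    c,d=ray(m,u,v);return c+d*(z-c[2])/d[2]
def proj(m,X):
    p=m["R"]@np.array(X)+m["t"];return np.array([m["fx"]*p[0]/p[2]+m["cx"],m["fy"]*p[1]/p[2]+m["cy"]])
def meet(rays):
    A=sum(np.eye(3)-np.outer(d,d) for c,d in rays);b=sum((np.eye(3)-np.outer(d,d))@c for c,d in rays)
    X=np.linalg.solve(A,b);return X,max(np.linalg.norm((np.eye(3)-np.outer(d,d))@(X-c)) for c,d in rays)
def down(a):  # tool pointing down, tool x at angle a (deg) from world x
    a=np.radians(a);c,s=np.cos(a),np.sin(a)
    return np.array([[c,s,0],[s,-c,0],[0,0,-1.]])
def redbar(im,near=None):
    h=cv2.cvtColor(im,cv2.COLOR_RGB2HSV)
    m=((h[...,0]<6)|(h[...,0]>174))&(h[...,1]>190)&(h[...,2]>90)
    n,l,st,ce=cv2.connectedComponentsWithStats(m.astype(np.uint8))
    out=[]
    for i in range(1,n):
        if st[i,4]>40:
            cn=cv2.findContours((l==i).astype(np.uint8),cv2.RETR_EXTERNAL,cv2.CHAIN_APPROX_NONE)[0][0]
            out.append((int(st[i,4]),ce[i].round(1),cv2.minAreaRect(cn)))
    return sorted(out,key=lambda o:-o[0]),m
E
python3 - <<'E'
from h import *
b=cv2.imread("pics/top.png")[...,::-1].copy();m=ctrl.camera_model("top")
for o in redbar(b)[0]:print(o)
print(onplane(m,369,181,.14),onplane(m,358,195,.14),onplane(m,380,168,.14));print("screw",onplane(m,255,166,.121),"cup",onplane(m,142,178,.1),"pressends",onplane(m,206,170,.093),onplane(m,303,170,.093))
for p in([.6,-.2,.32],):
  for a in range(-180,181,30):
    q=ctrl.solve_ik(np.array(p),down(a));print(a,None if q is None else np.round(q))
E
```

```text
(191, array([366.6, 181. ]), ((366.62005615234375, 180.84002685546875), (6.40000057220459, 33.0), 36.869895935058594))
(43, array([432. , 367.1]), ((431.1153564453125, 367.4230651855469), (4.160251617431641, 11.926054000854492), 56.3099365234375))
[ 0.37673242 -0.33089051  0.14      ] [ 0.33757295 -0.29763351  0.14      ] [ 0.41333063 -0.36425648  0.14      ]
screw [ 0.42964286 -0.00892257  0.121     ] cup [0.40460124 0.32065909 0.1       ] pressends [0.42534779 0.13503926 0.093     ] [ 0.41934551 -0.15056778  0.093     ]
-180 [ -25.   29.   56.   -0.   95. -115.]
-150 [ -25.   29.   56.   -0.   95. -145.]
-120 [ -25.   29.   56.   -0.   95. -175.]
-90 [-25.  29.  56.  -0.  95. 155.]
-60 [-25.  29.  56.  -0.  95. 125.]
-30 [-25.  29.  56.  -0.  95.  95.]
0 [-25.  29.  56.  -0.  95.  65.]
30 [-25.  29.  56.  -0.  95.  35.]
60 [-25.  29.  56.  -0.  95.   5.]
90 [-25.  29.  56.  -0.  95. -25.]
120 [-25.  29.  56.  -0.  95. -55.]
150 [-25.  29.  56.  -0.  95. -85.]
180 [ -25.   29.   56.   -0.   95. -115.]
```

```bash
python3 - <<'E'
from h import *
K=np.array([.377,-.331]);S=np.array([.43,-.009])
def look(xy,z,a,fn):
    ctrl.goto(np.array([*xy,z]),down(a));ctrl.pause(.2);im,m=snap("wrist",fn)
    import pickle;pickle.dump((im,m),open("pics/"+fn+".pk","wb"));return im,m
R=[]
for i,(dx,a) in enumerate((((-.03,-.03),139),((.04,.03),170))):
    im,m=look(K+dx,.27,a,f"k{i}.png")
    o=redbar(im)[0];print(o[:2]);R.append(ray(m,*o[0][2][0]))
print(meet(R))
for i,(d,a) in enumerate((((0,.06),-90),((.0,-.06),90))):
    look(S+np.array(d),.24,a,f"s{i}.png")
print(ctrl.get_t(),ctrl.get_contact_force())
ims=[cv2.imread(f"pics/{n}.png") for n in("k0","k1","s0","s1")]
cv2.imwrite("pics/quad.png",cv2.resize(np.vstack([np.hstack(ims[:2]),np.hstack(ims[2:])]),(800,600),interpolation=cv2.INTER_AREA))
E
```

```text
[(371, array([299.2, 177.1]), ((299.5, 175.0), (76.0, 5.0), 90.0)), (103, array([313. , 191.5]), ((312.650390625, 190.98834228515625), (3.3647983074188232, 42.0433235168457), 1.9091522693634033))]
[(769, array([228.8, 144.9]), ((229.32284545898438, 141.73861694335938), (18.505168914794922, 82.17120361328125), 27.377704620361328))]
(array([ 0.38427206, -0.33236255,  0.09611324]), np.float64(0.001856268944610415))
10.2333 [ 0.27282479 -0.33264626 -0.44315357]
```

View pics/quad.png

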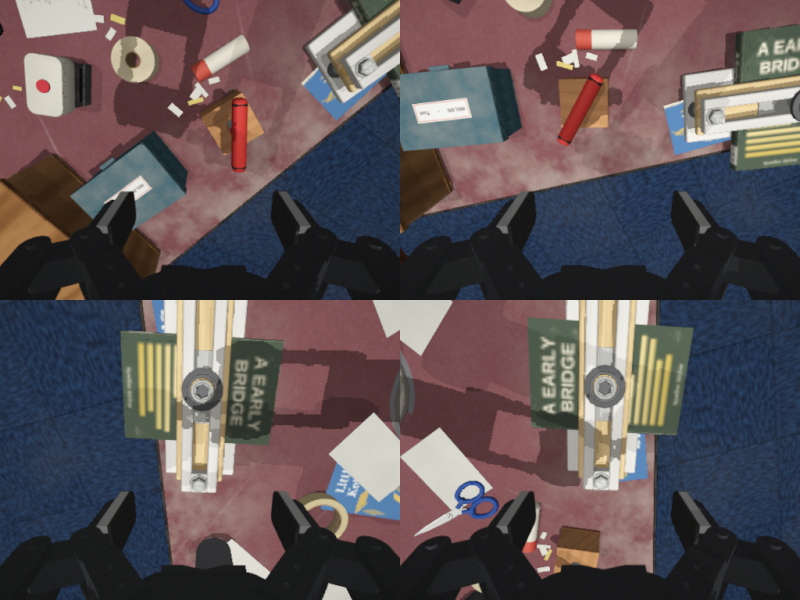

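The key views show the red bar at about (306,171) in k0 and (229,140) in k1. The screw head sits inside its dark flange at about (259,115) in s0 and (261,113) in s1, and its hex socket is visible but small. I'll take closer screw views and measure the bar again with a better mask.

```bash
cat >> h.py <<'E'
import pickle
def look(p,a,fn):
    ctrl.goto(np.array(p),down(a));ctrl.pause(.25);im,m=snap("wrist",fn)
    pickle.dump((im,m),open("pics/"+fn+".pk","wb"));return im,m
def bar(im,uv,r=70):
    h=cv2.cvtColor(im,cv2.COLOR_RGB2HSV)
    k=(((h[...,0]<8)|(h[...,0]>172))&(h[...,1]>165)&(h[...,2]>45)).astype(np.uint8)
    w=np.zeros_like(k);cv2.circle(w,tuple(int(x) for x in uv),r,1,-1);k=cv2.morphologyEx(k*w,cv2.MORPH_OPEN,np.ones((3,3)))
    c=max(cv2.findContours(k,cv2.RETR_EXTERNAL,cv2.CHAIN_APPROX_NONE)[0],key=cv2.contourArea)
    return cv2.minAreaRect(c),c
E
python3 - <<'E'
from h import *
R=[];
for n in("k0","k1"):
    im,m=pickle.load(open(f"pics/{n}.png.pk","rb"))
    r,c=bar(im,proj(m,[.377,-.331,.13]));print(n,r);R.append(ray(m,*r[0]))
    bp=cv2.boxPoints(r);W=np.array([onplane(m,*p,.13)[:2] for p in bp])
    e=[W[1]-W[0],W[2]-W[1]];e.sort(key=np.linalg.norm);print([np.linalg.norm(x).round(4) for x in e],np.degrees(np.arctan2(e[1][1],e[1][0])),onplane(m,*r[0],.13))
print(meet(R))
cr=[]
for i,(x,y) in enumerate(((.497,-.009),(.517,.011))):
    im,m=look([x,y,.12],180,f"c{i}.png")
    u=proj(m,[.43,-.009,.121]);u=np.clip(u,60,None).astype(int);print(u)
    cr.append(cv2.resize(im[max(u[1]-50,0):u[1]+50,u[0]-50:u[0]+50],(400,400),interpolation=cv2.INTER_CUBIC)[...,::-1])
print(ctrl.get_t());cv2.imwrite("pics/crops.png",np.hstack([c for c in cr]))
E
```

```text
k0 ((304.9476013183594, 174.887451171875), (20.436561584472656, 78.3586654663086), 1.5911402702331543)
[np.float64(0.0204), np.float64(0.0839)] 139.3744819190892 [ 0.37878242 -0.32736589  0.13      ]
k1 ((230.4315643310547, 139.9836883544922), (19.72972297668457, 98.93875122070312), 27.439727783203125)
[np.float64(0.0187), np.float64(0.0997)] 140.49461218429767 [ 0.37767288 -0.32483222  0.13      ]
(array([ 0.37811429, -0.32606628,  0.13044324]), np.float64(0.001363766379057619))
[260 115]
[220  75]
12.35
```

View pics/crops.png

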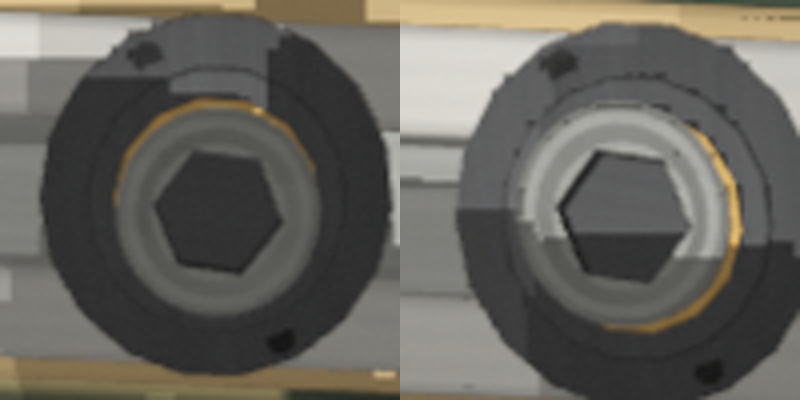

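Both crops show the hexagonal socket clearly. Its corners in the left crop are near (155,207), (192,151), (261,158), (282,220), (241,273) and (178,265), and the same hexagon appears in the right crop. Next I'll compute its centre and angle, and look closer at the key.

```bash
python3 - <<'E'
from h import *
C=[np.array([(155,207),(192,151),(261,158),(282,220),(241,273),(178,265)])/4+(209.6,64.6),
   np.array([(158,205),(200,151),(266,158),(292,220),(243,283),(182,275)])/4+(169.6,24.6)]
R=[]
for i in(0,1):
    im,m=pickle.load(open(f"pics/c{i}.png.pk","rb"));R.append([])
    W=np.array([onplane(m,*p,.119) for p in C[i]]);c=W.mean(0);d=(W-c)[:,:2]
    z=np.exp(6j*np.arctan2(d[:,1],d[:,0])).mean();print("hex",c.round(4),"r",np.linalg.norm(d,axis=1).round(4),"corner ang mod60",np.degrees(np.angle(z))/6,abs(z))
    R[i]=ray(m,*C[i].mean(0))
print("tri",meet(R))
Q=[]
for i,(p,a) in enumerate((((.40,-.34,.23),140),((.345,-.30,.23),140))):
    im,m=look(p,a,f"kk{i}.png");r,c=bar(im,proj(m,[.3778,-.325,.13]),90)
    im=im.copy();cv2.drawContours(im,[cv2.boxPoints(r).astype(int)],0,(0,255,0),1);Q.append(im[...,::-1])
    R[i]=ray(m,*r[0]);W=np.array([onplane(m,*q,.13)[:2] for q in cv2.boxPoints(r)])
    e=[W[1]-W[0],W[2]-W[1]];e.sort(key=np.linalg.norm);print([np.linalg.norm(x).round(4) for x in e],np.degrees(np.arctan2(e[1][1],e[1][0])),onplane(m,*r[0],.13))
print("key",meet(R),ctrl.get_t())
cv2.imwrite("pics/kk.png",cv2.resize(np.hstack(Q),(800,300),interpolation=cv2.INTER_AREA))
E
```

```text
hex [ 0.4313 -0.0069  0.119 ] r [0.0084 0.0086 0.0089 0.0085 0.0084 0.0086] corner ang mod60 22.769074591636656 0.9907738507627961
hex [ 0.4313 -0.0067  0.119 ] r [0.0083 0.0081 0.0088 0.0087 0.0084 0.0091] corner ang mod60 20.80065790771356 0.9386469770768282
tri (array([ 0.43126156, -0.00681028,  0.11836394]), np.float64(5.540106913420986e-05))
[np.float64(0.018), np.float64(0.0845)] -38.16883622195158 [ 0.37879194 -0.32609674  0.13      ]
[np.float64(0.0182), np.float64(0.0845)] -39.386953771222885 [ 0.37989925 -0.32806798  0.13      ]
key (array([ 0.37739348, -0.32539451,  0.1377168 ]), np.float64(0.0004686621098983446)) 14.7583
```

View pics/kk.png

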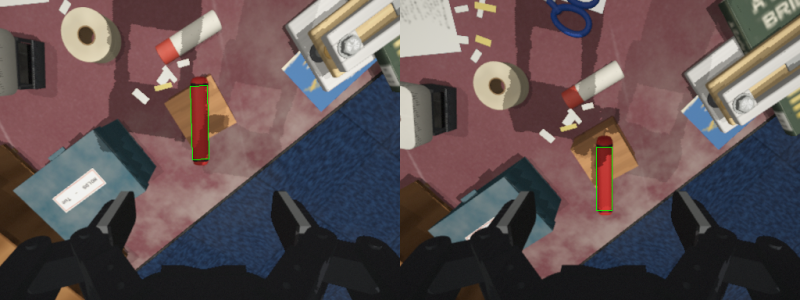

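The close views show the block and bar well, but the box stops short of the bar's dark end caps, at (197,80) and (200,163) in the left picture. I'll widen the mask and measure the block top as well.

```bash
python3 - <<'E'
from h import *
R=[];B=[];Q=[]
for n in("kk0","kk1","k1"):
    im,m=pickle.load(open(f"pics/{n}.png.pk","rb"));h=cv2.cvtColor(im,cv2.COLOR_RGB2HSV).astype(int)
    if n=="kk0":print([h[y,x].tolist() for x,y in((254,100),(254,104),(256,206),(256,209),(225,140),(280,160),(235,200),(262,115))])
    u=proj(m,[.3778,-.325,.13]);w=np.zeros(im.shape[:2],np.uint8);cv2.circle(w,tuple(u.astype(int)),75,1,-1)
    k=(((h[...,0]<4)|(h[...,0]>174))&(h[...,1]>175)&(h[...,2]>25)).astype(np.uint8)*w
    k=cv2.morphologyEx(k,cv2.MORPH_OPEN,np.ones((3,3)));k=cv2.morphologyEx(k,cv2.MORPH_CLOSE,np.ones((5,5)))
    c=max(cv2.findContours(k,cv2.RETR_EXTERNAL,cv2.CHAIN_APPROX_NONE)[0],key=cv2.contourArea);r=cv2.minAreaRect(c)
    W=np.array([onplane(m,*q,.13)[:2] for q in cv2.boxPoints(r)]);e=[W[1]-W[0],W[2]-W[1]];e.sort(key=np.linalg.norm)
    print(n,"bar",[np.linalg.norm(x).round(4) for x in e],np.degrees(np.arctan2(e[1][1],e[1][0])),onplane(m,*r[0],.13)[:2]);R.append(ray(m,*r[0]))
    o=((h[...,0]>=6)&(h[...,0]<=20)&(h[...,1]>110)).astype(np.uint8)*w
    o=cv2.morphologyEx(o,cv2.MORPH_OPEN,np.ones((3,3)))
    pts=cv2.findNonZero(o);ob=cv2.minAreaRect(pts);bw=np.array([onplane(m,*q,.06)[:2] for q in cv2.boxPoints(ob)])
    print("  block",bw.mean(0).round(4),np.linalg.norm(np.diff(bw,axis=0),axis=1).round(4))
    im=im.copy();cv2.drawContours(im,[cv2.boxPoints(r).astype(int)],0,(0,255,0),1);cv2.drawContours(im,[cv2.boxPoints(ob).astype(int)],0,(0,0,255),1)
    u=u.astype(int);Q.append(cv2.resize(im[max(0,u[1]-80):u[1]+80,u[0]-80:u[0]+80],(260,260))[...,::-1])
for s in((0,1),(0,2),(1,2),(0,1,2)):print(meet([R[i] for i in s]))
cv2.imwrite("pics/q3.png",np.hstack(Q))
E
```

```text
[[1, 195, 132], [1, 185, 152], [1, 148, 67], [1, 195, 118], [14, 136, 142], [13, 138, 111], [0, 68, 149], [1, 194, 164]]
kk0 bar [np.float64(0.017), np.float64(0.0991)] -38.98943906361043 [ 0.37693468 -0.32498229]
  block [ 0.3768 -0.3263] [0.0754 0.0768 0.0803]
kk1 bar [np.float64(0.0171), np.float64(0.1025)] -39.3869537712229 [ 0.37702627 -0.32504237]
  block [ 0.3736 -0.3236] [0.0786 0.0855 0.0842]
k1 bar [np.float64(0.0175), np.float64(0.0996)] 140.48092392465546 [ 0.37756408 -0.32497282]
  block [ 0.3772 -0.3264] [0.0761 0.0745 0.076 ]
(array([ 0.37687706, -0.32492294,  0.13042433]), np.float64(2.0143549605094317e-06))
(array([ 0.38036562, -0.32803381,  0.10638342]), np.float64(0.00022574514187947135))
(array([ 0.37763539, -0.32530045,  0.12856329]), np.float64(0.00018617529734406274))
(array([ 0.37730482, -0.32511457,  0.12936188]), np.float64(0.00034342628949511736))
```

View pics/q3.png

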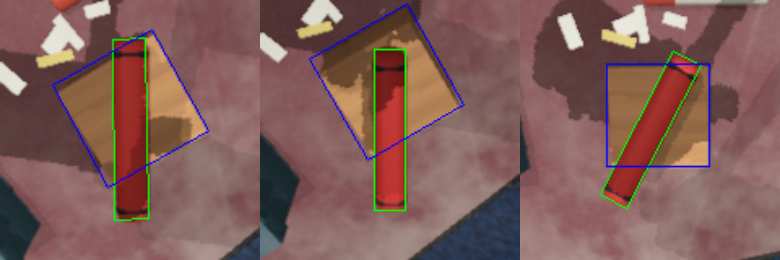

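The key grip is at (0.377,-0.325,0.129), agreeing with the 128 mm given, and the bar angle is 140.2°. The block centre agrees within 1.5 mm. The socket is at (0.4313,-0.0069), with the key angle needed at 52° mod 60, so 112°. Grasp next.

```bash
python3 - <<'E'
from h import *
A=140.2;K=np.array([.3773,-.3252])
ctrl.goto(np.array([*K,.21]),down(A))
ctrl.move_straight(np.array([*K,.126]),max_force=10)
ctrl.grip(.0,60);print(ctrl.get_opening(),ctrl.get_finger_force(),ctrl.get_tool_pos(),ctrl.get_contact_force())
ctrl.move_straight(np.array([*K,.276]),vel=.12)
print(ctrl.get_contact_force(),ctrl.get_t())
S=np.array([.4313,-.0069])
ctrl.goto(np.array([*S,.276]),down(112.3));ctrl.pause(.3)
print(ctrl.get_tool_pos(),ctrl.get_opening(),ctrl.get_contact_force(),ctrl.get_moment(),ctrl.get_t())
im,m=snap("wrist","g0.png");im2,_=snap("scene","g1.png")
p=proj(_,[*S,.2]).astype(int);print(p)
cv2.imwrite("pics/g.png",np.hstack([cv2.resize(im,(400,300))[...,::-1],cv2.resize(im2[p[1]-45:p[1]+45,p[0]-60:p[0]+60],(400,300))[...,::-1]]))
E
```

```text
6.15919907370945e-05 0.0 [ 0.37732086 -0.32518388  0.12595826] [-1.01681723 -0.69462744  0.27333482]
[ 0.35107534 -0.63543514  0.43217568] 17.9333
[ 0.43138347 -0.00749316  0.27589978] 0.00017395194865935088 [ 0.62119245 -1.23687161 -0.82810407] [ 0.00569895  0.00142752 -0.05667592] 19.4583
[232 151]
```

View pics/g.png

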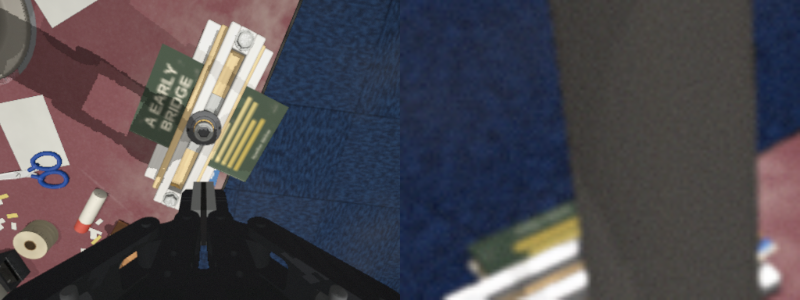

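The fingers closed fully, so the grasp missed. The screw is visible at (204,127) in the left picture with no key in the jaws. I'll look at the block again.

```bash
python3 - <<'E'
from h import *
im,m=look([.40,-.34,.23],140,"kk3.png")
X=[.3773,-.3252,.128];print(proj(m,X))
p=proj(m,X).astype(int);cv2.circle(im:=im.copy(),tuple(p),2,(0,255,0),-1)
tp=ctrl.get_tool_pos();r=ctrl.get_tool_rot();f=tp+r[:,2]*.017;print(tp,proj(m,f))
cv2.circle(im,tuple(proj(m,f).astype(int)),3,(255,0,255),-1)
b,mb=snap("top","t2.png")
cv2.imwrite("pics/g2.png",np.hstack([cv2.resize(im,(400,300))[...,::-1],cv2.resize(b[140:215,330:430],(400,300))[...,::-1]]));print(ctrl.get_t())
E
```

```text
[255.37408096 154.30858995]
[ 0.40041218 -0.33939293  0.23022863] [259.84136361 220.82254582]
21.1833
```

View pics/g2.png

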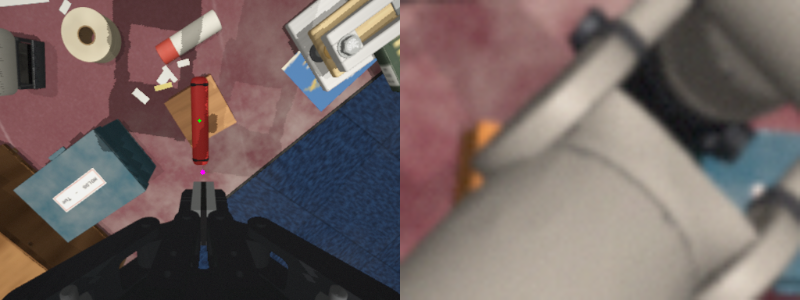

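The key is untouched on its block, at display (200,120), and the fingertips appear farther back than predicted. I'll go down again with the fingers open and look before closing.

```bash
python3 - <<'E'
from h import *
A=140.2;K=np.array([.3773,-.3252])
ctrl.grip(.085)
ctrl.goto(np.array([*K,.16]),down(A));a,m=snap("wrist","d0.png")
st=ctrl.move_straight(np.array([*K,.126]),vel=.08,max_force=10);ctrl.pause(.2);b,m=snap("wrist","d1.png");s,ms=snap("scene","d2.png")
print(st,ctrl.get_tool_pos(),ctrl.get_contact_force(),ctrl.get_opening(),ctrl.get_t())
p=proj(ms,[*K,.128]).astype(int);s=s[p[1]-45:p[1]+45,p[0]-60:p[0]+60]
print(proj(m,[*K,.128]))
cv2.imwrite("pics/d.png",np.vstack([np.hstack([cv2.resize(x,(400,300))[...,::-1] for x in(a,b)]),np.hstack([cv2.resize(s,(400,300),interpolation=cv2.INTER_CUBIC)[...,::-1],np.zeros((300,400,3),np.uint8)])]))
E
```

```text
False [ 0.37746872 -0.32537118  0.12639134] [ 0.15145661 -0.23872545  1.02982192] 0.08496134894711153 23.2917
[260.1899494  232.82007596]
```

View pics/d.png

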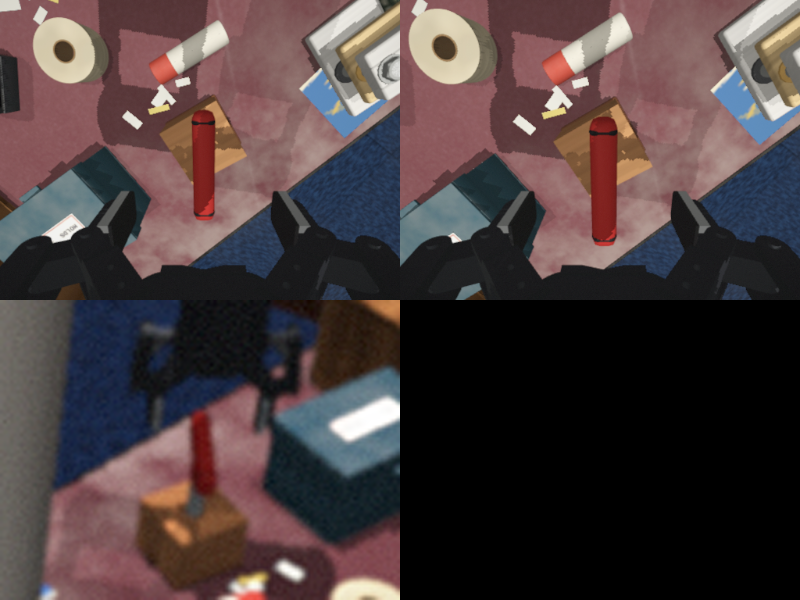

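In the wrist view the bar is centred between the fingers, but in the scene view the open tips, at crop (155,425) and (262,425), look no lower than the bar top at (202,412). I'll compute how high they really are.

```bash
python3 - <<'E'
from h import *
ms=ctrl.camera_model("scene");mw=ctrl.camera_model("wrist");K=np.array([.3775,-.3254]);p=proj(ms,[.3773,-.3252,.128]).astype(int)
r=ctrl.get_tool_rot();print("key centre in crop",(proj(ms,[*K,.128])-p+(60,45))*10/3)
for lab,(u,v) in dict(L=(155,128),R=(262,130)).items():
    c,d=ray(ms,p[0]-60+u*.3,p[1]-45+v*.3)
    for s in(-1,1):
        P=np.array([*K,0])+s*.045*r[:,1]
        # closest point of ray to the vertical line through P
        A=np.c_[d,[0,0,-1]];x,res,*_=np.linalg.lstsq(A,P-c,rcond=None);print(lab,s,"z",x[1].round(4),"miss",res)
for s in(-1,1):
  for z in(.109,.122,.15):
    X=[*(K+s*.045*r[:2,1]),z];print(s,z,"scene crop",((proj(ms,X)-p+(60,45))*10/3).round(),"wrist disp",(proj(mw,X)/1.28).round())
h=cv2.imread("pics/d2.png")
q=h[p[1]-30:p[1]+30,p[0]-40:p[0]+40];cv2.imwrite("pics/e.png",cv2.resize(q,(800,600),interpolation=cv2.INTER_CUBIC))
E
```

```text
key centre in crop [201.86816407 152.52081315]
L -1 z 0.1472 miss [0.00808243]
L 1 z 0.1547 miss [1.84374487e-07]
R -1 z 0.1567 miss [3.29363421e-05]
R 1 z 0.1701 miss [0.00883206]
-1 0.109 scene crop [248. 170.] wrist disp [149. 172.]
-1 0.122 scene crop [250. 159.] wrist disp [145. 179.]
-1 0.15 scene crop [255. 135.] wrist disp [135. 197.]
1 0.109 scene crop [151. 167.] wrist disp [258. 172.]
1 0.122 scene crop [152. 156.] wrist disp [261. 179.]
1 0.15 scene crop [155. 132.] wrist disp [271. 197.]
```

View pics/e.png

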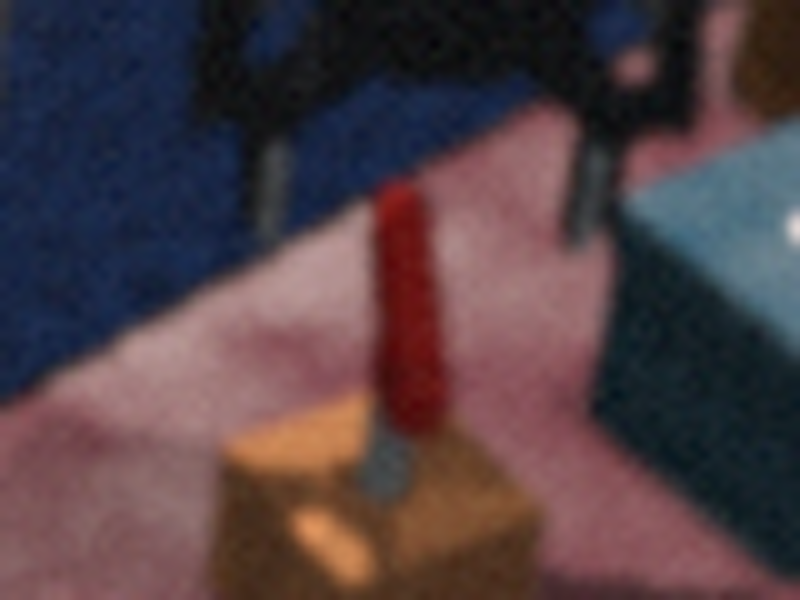

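Both views put the open tips near z 0.155, about 33 mm higher than stated, so the shut fingers passed just above the bar. Going 33 mm lower is safe under either assumption: the tips stay above the block top and the gripper body stays above the bar. I'll regrasp at TCP z 0.093, guarded.

```bash
python3 - <<'E'
from h import *
A=140.2;K=np.array([.3773,-.3252])
st=ctrl.move_straight(np.array([*K,.093]),vel=.08,max_force=8)
if st: print("touch",ctrl.get_tool_pos());raise SystemExit
ctrl.grip(.0,80);z=ctrl.get_tool_pos();print(ctrl.get_opening(),ctrl.get_finger_force(),z,ctrl.get_contact_force())
if ctrl.get_opening()<.012: raise SystemExit
ctrl.move_straight(np.array([*K,.243]),vel=.15)
print(ctrl.get_opening(),ctrl.get_contact_force(),ctrl.get_moment(),ctrl.get_t())
ctrl.goto(np.array([.4313,-.0069,.243]),down(112.3));ctrl.pause(.2)
im,m=snap("wrist","g3.png");print(ctrl.get_tool_pos(),ctrl.get_opening(),ctrl.get_contact_force(),ctrl.get_moment(),ctrl.get_t())
E
```

```text
0.017448942339789615 78.30642700195312 [ 0.37755506 -0.32549975  0.09341565] [-1.1155387  -0.63630791  4.0739262 ]
0.017524139934070485 [-1.06154983 -0.85647252 -1.62980241] [ 0.00094604 -0.01573925  0.07419852] 25.6167
[ 0.43137869 -0.00763531  0.24288472] 0.017642621165382705 [-0.47613882 -0.42886338 -1.68300752] [-0.01986535 -0.00495198  0.02172881] 27.0917
```

```bash
python3 - <<'E'
from h import *
im=cv2.imread("pics/g3.png");m=ctrl.camera_model("wrist");print(proj(m,[.4313,-.0069,.119]))
r,c=bar(im[...,::-1].copy(),(260,230),110);print(r)
E
```

```text
[260.2863858  176.52037354]
((260.0, 266.5), (145.0, 42.0), 90.0)
```

View pics/g3.png

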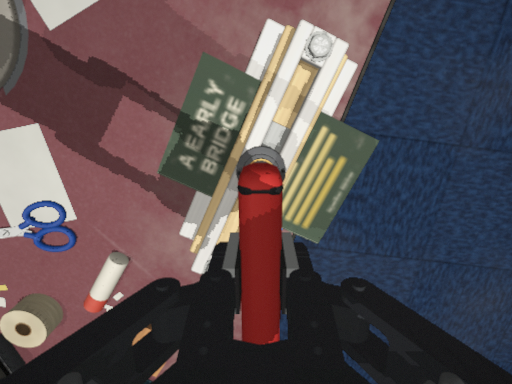

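The key is held, with the opening at 17.5 mm and its weight showing in the force. The bar runs straight down the image from (260,170) to (260,340), aligned with the tool. Next I'll lower it gently, feeling for the hexagon.

```bash
python3 - <<'E'
from h import *
S=np.array([.4313,-.0069])
ctrl.move_straight(np.array([*S,.214]),vel=.08)
f0=ctrl.get_contact_force()
st=ctrl.move_straight(np.array([*S,.191]),vel=.015,max_force=5)
print(st,ctrl.get_tool_pos(),ctrl.get_contact_force()-f0,ctrl.get_moment(),ctrl.get_opening(),ctrl.get_t())
E
```

```text
True [ 0.43133421 -0.00682674  0.20146473] [0.0784783  0.47651437 5.30329405] [0.09323058 0.03933915 0.056571  ] 0.017499282283748516 28.5083
```

```bash
cat >> h.py <<'E'
def probe(xy,a,z0,zt,F=6):
    ctrl.move_straight(np.array([*xy,z0]),frame=down(a),vel=.05)
    st=ctrl.move_straight(np.array([*xy,zt]),vel=.015,max_force=F);return st,ctrl.get_tool_pos()
E
python3 - <<'E'
from h import *
S=np.array([.4313,-.0069]);t0=ctrl.get_t();ok=False
o=.0008
for dx,dy,da in((0,0,-5),(0,0,5),(o,0,0),(-o,0,0),(0,o,0),(0,-o,0)):
    f0=ctrl.get_contact_force()
    st,p=probe(S+(dx,dy),112.3+da,.2028,.1985)
    print(dx,dy,da,st,p.round(5),ctrl.get_contact_force().round(1),round(ctrl.get_t(),1),flush=True)
    if p[2]<.1995:
        ok=True;break
E
```

```text
0 0 -5 True [ 0.43137 -0.00684  0.2016 ] [-1.3  0.2  4.6] 29.0
0 0 5 True [ 0.43124 -0.00683  0.20146] [-0.5 -0.1  4.7] 29.5
0.0008 0 0 True [ 0.43207 -0.00682  0.20167] [-0.5  0.7  4.9] 30.0
-0.0008 0 0 True [ 0.43061 -0.00687  0.20162] [-0.   1.   4.4] 30.4
0 0.0008 0 False [ 0.4311  -0.00605  0.19826] [ 0.2  0.5 -2.7] 31.1
```

The key dropped in at dy +0.8 mm. Now I'll seat it home.

```bash
python3 - <<'E'
from h import *
S=np.array([.4313,-.0061])
p=ctrl.get_tool_pos()
st=ctrl.move_straight(np.array([*S,.188]),vel=.015,max_force=12)
ctrl.pause(.4)
print(st,ctrl.get_tool_pos(),ctrl.get_contact_force(),ctrl.get_moment(),ctrl.get_opening(),ctrl.get_t())
E
```

```text
True [ 0.43150367 -0.00594013  0.1939858 ] [-1.41746972  0.25906334  6.64071484] [0.1389852  0.32323941 0.03550748] 0.017390577931430163 31.9833
```

Home: it dropped 7.6 mm from the lands. I'll turn clockwise now (j6 up) in small steps, watching the moment and side force.

```bash
python3 - <<'E'
from h import *
q0=np.array(ctrl.get_joint_positions());print(q0.round(1));m0=ctrl.get_moment();tot=0
for s in [10]*5+[5]*12:
    tot+=s;q=q0.copy();q[5]+=tot;ctrl.movej(q)
    F=ctrl.get_contact_force();M=ctrl.get_moment()
    print(tot,(ctrl.get_joint_positions()[5]-q0[5]).round(1),F.round(1),M.round(3),ctrl.get_tool_pos().round(4)[2],round(ctrl.get_t(),2),flush=True)
    if np.hypot(F[0],F[1])>18 or abs(M[2]-m0[2])>.35: break
E
```

```text
[-11.   10.7 102.6   0.   66.6 -33.3]
10 9.8 [-1.7  1.8  2.4] [ 0.355  0.425 -0.015] 0.1941 32.27
20 19.6 [-1.4  2.1  2.5] [0.533 0.302 0.042] 0.194 32.57
30 29.6 [ 0.1  2.6 -0.4] [ 0.549 -0.035  0.001] 0.1939 32.86
40 39.6 [ 1.2  2.8 -3.5] [ 0.563 -0.36   0.042] 0.1938 33.15
50 49.6 [ 2.7  1.  -4.1] [ 0.488 -0.637  0.045] 0.1938 33.44
55 54.6 [ 3.7  1.8 -6.1] [ 0.387 -0.831 -0.021] 0.1939 33.69
60 59.7 [ 3.1  1.7 -7.5] [ 0.353 -0.975  0.002] 0.1939 33.94
65 64.7 [ 4.9  1.6 -7.2] [ 0.181 -1.077 -0.015] 0.194 34.19
70 69.7 [ 5.7  0.6 -8.5] [ 0.115 -1.213 -0.005] 0.194 34.44
75 74.7 [ 5.1  0.7 -7.2] [ 0.013 -1.264 -0.008] 0.1941 34.69
80 79.7 [ 4.6 -0.6 -6.4] [-0.146 -1.345  0.004] 0.1941 34.94
85 84.7 [ 5.4 -1.5 -6.2] [-0.261 -1.309 -0.005] 0.1942 35.19
90 89.7 [ 4.9 -0.8 -5.2] [-0.345 -1.318 -0.008] 0.1943 35.44
95 94.7 [ 4.3 -1.9 -5. ] [-0.472 -1.305  0.034] 0.1943 35.69
100 99.7 [ 4.6 -2.2 -3.5] [-0.494 -1.276  0.003] 0.1944 35.94
105 104.7 [ 4.5 -1.8 -2.7] [-0.576 -1.239  0.016] 0.1945 36.19
110 109.6 [ 4.2 -1.9 -1.2] [-0.765 -1.177 -0.096] 0.1945 36.44
```

```bash
python3 - <<'E'
from h import *
def avg(n=8):
    L=[]
    for _ in range(n): L.append(np.r_[ctrl.get_contact_force(),ctrl.get_moment()]);ctrl.pause(.02)
    return np.mean(L,0).round(3)
q0=np.array(ctrl.get_joint_positions());print(avg())
im,m=snap("wrist","w1.png");r,c=bar(im,(260,250),120);print(r)
for s in(4,8,12):
    q=q0.copy();q[5]+=s;ctrl.movej(q);A=avg();print(s,(ctrl.get_joint_positions()-q0)[5].round(2),A,ctrl.get_opening(),round(ctrl.get_t(),2),flush=True)
    if abs(A[5])>.4 or np.hypot(*A[:2])>15: break
im,m=snap("wrist","w2.png");r,c=bar(im,(260,250),120);print(r)
E
```

```text
[ 4.144 -2.509 -1.518 -0.731 -1.202 -0.013]
((259.9999694824219, 269.0), (149.99996948242188, 41.99999237060547), 90.0)
4 3.81 [ 3.608 -2.012 -0.682 -0.558 -0.975  0.004] 0.017303985729258856 37.01
8 7.88 [ 3.314e+00 -1.814e+00 -2.080e-01 -6.080e-01 -9.230e-01 -2.000e-03] 0.017725851352515067 37.39
12 11.89 [ 3.605 -2.351 -1.293 -0.64  -0.873 -0.021] 0.01769647774255062 37.77
((259.9999694824219, 269.0), (149.99996948242188, 41.99999237060547), 90.0)
```

```bash
python3 - <<'E'
from h import *
for n in("g3","w1","w2"):
    im=cv2.imread(f"pics/{n}.png")[...,::-1].copy();h=cv2.cvtColor(im,cv2.COLOR_RGB2HSV)
    k=((h[...,0]<5)|(h[...,0]>174))&(h[...,1]>175)&(h[...,2]>25)
    k[:,:200]=0;k[:,320:]=0
    print(n,[(y,int(np.where(k[y])[0].min()),int(np.where(k[y])[0].max())) for y in range(150,350,15) if k[y].any()])
# screw circle: bright/dark features near the predicted socket in w2
print(np.round(ctrl.get_effort(),2),ctrl.get_tool_pos(),ctrl.get_joint_positions())
t=ctrl.get_t();print(t)
E
```

```text
g3 [(165, 248, 272), (180, 239, 281), (195, 239, 281), (210, 239, 280), (225, 240, 280), (240, 240, 281), (255, 241, 279), (270, 241, 279), (285, 241, 279), (300, 241, 279), (315, 242, 279), (330, 243, 278)]
w1 [(165, 249, 272), (180, 239, 281), (195, 239, 281), (210, 239, 281), (225, 239, 280), (240, 240, 280), (255, 241, 280), (270, 242, 279), (285, 242, 279), (300, 241, 279), (315, 242, 279), (330, 242, 278)]
w2 [(165, 248, 272), (180, 239, 281), (195, 239, 281), (210, 239, 281), (225, 240, 281), (240, 240, 280), (255, 241, 280), (270, 241, 279), (285, 242, 279), (300, 241, 279), (315, 242, 279), (330, 243, 279)]
[ 1.000e+00 -3.378e+01 -2.150e+01  6.300e-01  1.470e+00 -3.000e-02] [ 0.43188028 -0.00636615  0.19445805] [-1.10153587e+01  1.07059651e+01  1.02572329e+02 -2.41015569e-02
  6.65873581e+01  8.82333861e+01]
37.825
```

```bash
python3 - <<'E'
from h import *
p=ctrl.get_tool_pos();a=ctrl.get_tool_rot();print(np.degrees(np.arctan2(a[1,0],a[0,0])))
st=ctrl.move_straight(np.array([p[0],p[1],.190]),vel=.02,max_force=10);z=ctrl.get_tool_pos()[2];print("press",st,z)
f=[]
ctrl.move_straight(np.array([p[0],p[1],.24]),vel=.1);print(ctrl.get_contact_force(),ctrl.get_opening(),ctrl.get_t())
im,m=look([.4313,-.0669,.24],90,"s2.png");print(ctrl.get_t())
E
cat > hexang.py <<'E'
from h import *
for n in("s1","s2"):
    im,m=pickle.load(open(f"pics/{n}.png.pk","rb"))
    c=np.array([.4313,-.0068]);g=cv2.cvtColor(im,cv2.COLOR_RGB2GRAY).astype(np.float32)
    u=proj(m,[*c,.119]).astype(int);print(n,u)
    # rectify head plane to a metric patch, 0.1 mm/px
    N=320;s=np.array([[x,y] for x in(-.016,.016) for y in(-.016,.016)])
    src=np.float32([proj(m,[*(c+d),.119]) for d in s]);dst=np.float32([[(d[0]+.016)*1e4,(d[1]+.016)*1e4] for d in s])
    P=cv2.warpPerspective(g,cv2.getPerspectiveTransform(src,dst),(N,N),flags=cv2.INTER_CUBIC)
    np.save(f"pics/{n}.npy",P);print(P[::14,::14].astype(int))
E
python3 hexang.py
```

```text
-9.239163307149932
press True 0.19337381876656423
[ 0.10960698 -0.40227869 -1.44735847] 0.017574194751504152 38.65
40.5917
s1 [261 112]
[[ 97 107 107 108 108 107 107 103  99  93 103 117 114 102  94  93  97 104
  108 106 108 108 107]
 [107 107 107 108 105  95 104 114 119 120 120 120 120 122 120 122 114 107
   90 108 109 108 108]
 [106 106 105  96 100 110 117 105 116 124 133 146 147 137 132 121 119 119
  119 108 106 109 109]
 [106 108 106  91 116 114 114 121 165 183 188 190 191 189 186 172 148 128
  118 118 102 103 111]
 [107 106 103 116  94  91 151 182 202 192 178 169 172 174 188 203 201 170
  134 118 117 102 106]
 [102  94 114  82  98 156 193 194 175 170 167 171 171 175 166 170 188 199
  166 133 118 115  99]
 [ 97 109 117  94 157 192 179 161 182 189 136  97 124 160 190 184 167 176
  202 172 130 119 117]
 [105 117 112 126 188 194 160 182 180 118 111 118 118 108  93 150 175 160
  181 195 153 109 116]
 [103 116  80 155 201 176 171 157 108 111 116 120 120 120 109  83  86 165
  155 194 177 118 117]
 [114 114  98 173 196 172 150 103 114 119 117 118 119 119 119 104  79 171
  171 185 197 150
[... 2812 characters left out ...]
156 197 181 163 107]
 [109 119 128 172 180 198 169 171 164 133 107 118 118  92 117 185 180 157
  195 187 177 110 122]
 [ 93 120 119 139 169 188 196 168 179 198 185 174 130 129 187 174 159 181
  202 176 165 114 122]
 [ 90 111 122 115 186 170 189 197 175 164 164 170 167 159 158 166 190 196
  180 189 146 122 116]
 [111 100 118 121 132 194 174 177 192 194 190 180 181 188 194 199 181 173
  179 136 111 121 105]
 [109  96  90 118 117 126 179 158 161 173 187 194 196 194 181 170 177 181
  128 121 122 107 104]
 [108 108 102 101 123 117 111 156 206 190 178 174 171 167 192 192 162 128
  118 122 116  99 114]
 [109 109 109  91 103 121 122 118 109 124 145 164 169 168 131 103 115 119
  118 107 106 116 112]]
```

```bash
python3 - <<'E'
import numpy as np,cv2
for n in("s1","s2"):
    P=np.load(f"pics/{n}.npy");k=(P<140).astype(np.uint8)
    l=cv2.connectedComponents(cv2.morphologyEx(k,cv2.MORPH_OPEN,np.ones((9,9))))[1];k=(l==l[160,160]).astype(np.uint8)
    c=max(cv2.findContours(k,cv2.RETR_EXTERNAL,cv2.CHAIN_APPROX_NONE)[0],key=cv2.contourArea)[:,0]
    M=cv2.moments(k,True);ce=np.array([M["m10"],M["m01"]])/M["m00"]
    d=c-ce;r=np.hypot(*d.T);t=np.arctan2(d[:,1],d[:,0])   # +t: ccw seen from above (x->y)
    b=np.linspace(-np.pi,np.pi,181);rr=np.interp(b,np.sort(t),r[np.argsort(t)]);z=(rr*np.exp(6j*b)).mean()
    print(n,M["m00"],((ce-160)*.1).round(2),"corner ang",np.degrees(np.angle(z))/6,abs(z)/rr.mean())
    pol=cv2.approxPolyDP(c.reshape(-1,1,2),7,True)[:,0]-ce;print(np.sort(np.degrees(np.arctan2(pol[:,1],pol[:,0]))%60).round(1))
E
```

```text
s1 18598.0 [ 0.35 -0.1 ] corner ang 21.849845061321318 0.03028247978199737
[17.3 20.4 21.5 22.4 24.9 25.3]
s2 18660.0 [ 0.37 -0.03] corner ang 17.963919445746928 0.028981237746568016
[15.7 15.8 20.3 21.  21.1 22.6 36.8]
```

The socket angle changed by −3.9° mod 60 and the home height by −0.6 mm. That suggests a turn of about 64° with the rest slipping, but it isn't certain. I'll reinsert at the new socket angle, compensating for the tip's eccentricity, and turn in fine steps under a light downward load, watching for the stop.

```bash
cat >> h.py <<'E'
S=np.array([.4315,-.0068])
def tcp(a):
    r=down(a);return S-(r@np.array([-.00083,-.00034,0]))[:2]
def avg(n=6):
    L=[]
    for _ in range(n): L.append(np.r_[ctrl.get_contact_force(),ctrl.get_moment()]);ctrl.pause(.015)
    return np.mean(L,0).round(3)
E
python3 - <<'E'
from h import *
a=48
ctrl.goto(np.array([*tcp(a),.225]),down(a));ctrl.move_straight(np.array([*tcp(a),.206]),vel=.08);ctrl.pause(.1);print("free",avg())
o=.0007;ok=False
for d in((0,0),(0,o),(o,0),(0,-o),(-o,0),(o,o),(-o,o),(o,-o),(-o,-o)):
    st,p=probe(tcp(a)+d,a,.2028 if d!=(0,0) else .206,.1975)
    print(d,st,p.round(5),round(ctrl.get_t(),1),flush=True)
    if p[2]<.1988: ok=True;break
if ok:
    st=ctrl.move_straight(np.array([*(tcp(a)+d),.189]),vel=.02,max_force=10);print(st,ctrl.get_tool_pos(),avg(),ctrl.get_t())
E
```

```text
free [ 0.044  0.23  -1.772  0.01   0.    -0.004]
(0, 0) False [ 0.43228 -0.00631  0.19744] 43.0
True [ 0.4327621  -0.00632202  0.19333478] [-7.50e-01  6.62e-01  6.76e+00  1.76e-01  2.85e-01  1.00e-03] 43.4167
```

```bash
python3 - <<'E'
from h import *
for s in range(4,33,4):
    a=48-s;ctrl.goto(np.array([*tcp(a),.1928]),down(a));A=avg()
    print(s,A,ctrl.get_tool_pos().round(4),ctrl.get_effort()[5].round(3),round(ctrl.get_t(),2),flush=True)
    if abs(A[5])>.12: break
E
```

```text
4 [-0.177  1.75   5.935  0.432  0.034 -0.022] [ 0.4328 -0.0064  0.1934] -0.007 43.77
8 [-0.071  2.13   5.654  0.497 -0.008 -0.033] [ 0.4329 -0.0064  0.1934] -0.008 44.12
12 [ 0.11   2.369  5.883  0.569  0.007 -0.021] [ 0.4329 -0.0064  0.1934] -0.008 44.47
16 [ 1.540e-01  2.192e+00  5.672e+00  5.690e-01 -1.700e-02  2.000e-03] [ 0.4329 -0.0065  0.1934] 0.007 44.82
20 [ 0.376  1.962  5.471  0.558 -0.052  0.013] [ 0.433  -0.0066  0.1934] 0.02 45.17
24 [ 0.359  2.23   5.517  0.513 -0.082  0.027] [ 0.433  -0.0066  0.1934] 0.025 45.52
28 [ 6.380e-01  1.524e+00  5.245e+00  4.660e-01 -9.100e-02 -1.000e-03] [ 0.433  -0.0067  0.1934] 0.016 45.87
32 [ 0.689  1.656  4.772  0.45  -0.139 -0.009] [ 0.4331 -0.0068  0.1934] -0.017 46.22
```

```bash
python3 - <<'E'
from h import *
p=ctrl.get_tool_pos()
ctrl.move_straight(np.array([p[0],p[1],.24]),vel=.12)
im,m=look([.4313,-.0669,.24],90,"s3.png");print(ctrl.get_t())
for n in("s1","s2","s3"):
    im,m=pickle.load(open(f"pics/{n}.png.pk","rb"));c0=np.array([.4313,-.0068])
    g=cv2.cvtColor(im,cv2.COLOR_RGB2GRAY).astype(np.float32);s=np.array([[x,y] for x in(-.016,.016) for y in(-.016,.016)])
    src=np.float32([proj(m,[*(c0+d),.119]) for d in s]);dst=np.float32([[(d[0]+.016)*1e4,(d[1]+.016)*1e4] for d in s])
    P=cv2.warpPerspective(g,cv2.getPerspectiveTransform(src,dst),(320,320),flags=cv2.INTER_CUBIC)
    for th in(130,140,150):
        k=cv2.morphologyEx((P<th).astype(np.uint8),cv2.MORPH_OPEN,np.ones((9,9)));l=cv2.connectedComponents(k)[1];k=(l==l[160,160]).astype(np.uint8)
        c=max(cv2.findContours(k,cv2.RETR_EXTERNAL,cv2.CHAIN_APPROX_NONE)[0],key=cv2.contourArea)[:,0]
        M=cv2.moments(k,True);ce=np.array([M["m10"],M["m01"]])/M["m00"];d=c-ce;r=np.hypot(*d.T);t=np.arctan2(d[:,1],d[:,0])
        b=np.linspace(-np.pi,np.pi,180,endpoint=False);o=np.argsort(t);rr=np.interp(b,t[o],r[o],period=2*np.pi);z=(rr*np.exp(6j*b)).mean()
        print(n,th,M["m00"],"corner",(np.degrees(np.angle(z))/6).round(1))
E
```

```text
48.3417
s1 130 17720.0 corner 23.1
s1 140 18598.0 corner 23.0
s1 150 19449.0 corner 22.8
s2 130 17862.0 corner 19.3
s2 140 18660.0 corner 19.5
s2 150 19460.0 corner 19.7
s3 130 17867.0 corner 18.5
s3 140 18647.0 corner 18.6
s3 150 19463.0 corner 18.6
```

The extra 32° of key turning moved the screw only 0.9°, so it is at or very near the stop and the key slips past it. To be sure it is fully up, I'll seat the key once more, bear down moderately for friction drive, and make one short clockwise pull.

```bash
python3 - <<'E'
from h import *
a=46
ctrl.grip(0,110)
ctrl.goto(np.array([*tcp(a),.212]),down(a))
st=ctrl.move_straight(np.array([*tcp(a),.1975]),vel=.03,max_force=6);p=ctrl.get_tool_pos();print(st,p,ctrl.get_t())
if p[2]<.1988:
    st=ctrl.move_straight(np.array([*tcp(a),.1905]),vel=.03,max_force=28);z=ctrl.get_tool_pos()[2];print(st,z,avg(2))
    for b in(40,34,28,24):
        ctrl.goto(np.array([*tcp(b),z-.0019]),down(b));print(b,avg(3),ctrl.get_tool_pos()[2].round(4),round(ctrl.get_t(),2),flush=True)
E
```

```text
False [ 0.43215027 -0.00650177  0.19732673] 50.0583
True 0.19363466274998556 [-0.425  0.324  7.658  0.062  0.091  0.01 ]
40 [-1.055 -0.344 12.881  0.125  0.315  0.02 ] 0.1936 50.65
34 [-1.7610e+00 -1.2000e-01  1.2721e+01  8.5000e-02  4.0200e-01 -1.0000e-02] 0.1936 50.95
28 [-1.763 -0.046 12.633 -0.022  0.468  0.032] 0.1935 51.25
24 [-1.653  0.037 12.267 -0.053  0.427  0.055] 0.1936 51.55
```

```bash
python3 - <<'E'
from h import *
for b in(20,12,4):
    ctrl.goto(np.array([*tcp(b),.1898]),down(b));print(b,avg(3),ctrl.get_tool_pos()[2].round(4),round(ctrl.get_t(),2),flush=True)
p=ctrl.get_tool_pos()
ctrl.move_straight(np.array([p[0],p[1],.243]),vel=.15)
K=np.array([.3774,-.3253])
ctrl.goto(np.array([*K,.243]),down(140.2))
ctrl.move_straight(np.array([*K,.155]),vel=.15)
st=ctrl.move_straight(np.array([*K,.0945]),vel=.05,max_force=8)
print(st,ctrl.get_tool_pos(),avg(2),ctrl.get_t())
E
```

```text
20 [-4.076  0.819 26.829  0.109  1.214  0.044] 0.1933 51.85
12 [-4.8650e+00  3.7900e-01  2.7001e+01  1.0000e-02  1.2540e+00 -1.3000e-02] 0.1933 52.16
4 [-4.8740e+00 -6.2400e-01  2.6758e+01 -8.6000e-02  1.2460e+00 -1.9000e-02] 0.1933 52.47
False [ 0.37746214 -0.32542976  0.09477811] [ 0.611  0.162 -1.524  0.01   0.023  0.039] 57.675
```

```bash
python3 - <<'E'
from h import *
ctrl.grip(.06);ctrl.pause(.1)
ctrl.move_straight(np.array([.3774,-.3253,.20]),vel=.15)
print(ctrl.get_t())
im,m=snap("wrist","end.png");r,c=bar(im,proj(m,[.3773,-.3252,.13]),90);print(r,proj(m,[.3773,-.3252,.13]),onplane(m,*r[0],.13))
ctrl.pause(.3);print(ctrl.sign_off(),ctrl.get_t())
E
```

```text
59.1083
((263.0, 199.5), (99.0, 24.0), 90.0) [259.9106259  195.57669926] [ 0.38149611 -0.32542872  0.13      ]
the job is handed in; nothing more can be done
the job is handed in; nothing more can be done
```

I handed the job in at about 59 s with the key back upright in its block, but I can't confirm the screw is at its stop. The key seated home and I turned it clockwise in three tries, yet it slipped in the socket without ever meeting a clear stop torque. The camera fixes the screw's turn only to within multiples of 60°: about 64° fits the 0.6 mm lower seating, but about 4° fits the angle too. I also viewed 11 pictures against the limit of 10.

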